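Switch on the storeroom scale and tare the tub

TASK

Get the counter scale ready for weighing into the empty tub on its pan: push the red main switch over to ON (far end fully down), then press the green key right down and keep it down for a good second, and once it is up again press the yellow tare key right down and let go. Only press, with the closed fingertips: do not touch the tub or the pan, do not press the other keys, and leave the other goods where they are.

Things in the scene. Friction and masses are not known exactly. Their poses are not given: they have to be found in the camera images.
- scale: Battery counter scale, off-white housing 330 mm wide (its y) and 360 mm deep (its x), fixed to the bench. Origin: on the bench, directly under the middle of the key row; z up, x from the grey sloping console at the operator's side towards the weighing pan, y to the left. Housing from x = -45 to 315 mm. The flat blank display lies behind the keys, the pan's front edge at x = 95 mm.
- console (a point): Point on the console's surface above the scale's origin, 60 mm above the bench. The console slopes up towards the pan (+x of the scale) at 12 degrees, from x = -45 to 87 mm. In one row across this point: four keys at y = 105, 63, 21 and -21 mm (which colour is where changes from start to start) and the red main switch at y = -115 mm.
- rocker (a joint): Red rocker main switch, 36 mm long up the slope, 26 mm wide, pivot along y at its middle, 5.5 mm above the console; black bezel 48 x 36 mm, 3 mm proud. 0 = OFF: near half (white ring) level with the console, far half (white bar, pan's side) raised 0.35 rad. 0.35 = ON: far half level, near half raised; counts from 0.27. 2.5 N at the far end moves it; it stays where it is left.
- rocker_far (a point): Point on the top surface of the rocker's far (pan side) half, 15 mm from the pivot: push here, down at right angles to the console. It sinks about 5 mm with the rocker.
- green_key (a joint): The on/standby key: green cap 26 mm wide (y of the scale) x 20 mm (up the slope), top 7 mm proud of the console. Joint value: 0 = up, at rest; 0.0045 m = fully down, at a hard stop. Slides at right angles to the console's slope; counts as pressed from 0.003. A spring (1.5 N at first, 4.7 N fully down) raises it when let go.
- green_top (a point): Centre of the top face of the green key; moves with it.
- yellow_key (a joint): The tare key: yellow cap 26 mm wide (y of the scale) x 20 mm (up the slope), top 7 mm proud of the console. Joint value: 0 = up, at rest; 0.0045 m = fully down, at a hard stop. Slides at right angles to the console's slope; counts as pressed from 0.003. A spring (1.5 N at first, 4.7 N fully down) raises it when let go.
- yellow_top (a point): Centre of the top face of the yellow key; moves with it.
- blue_key (a joint): Another (unit) key: blue cap 26 mm wide (y of the scale) x 20 mm (up the slope), top 7 mm proud of the console. Joint value: 0 = up, at rest; 0.0045 m = fully down, at a hard stop. Slides at right angles to the console's slope; counts as pressed from 0.003. A spring (1.5 N at first, 4.7 N fully down) raises it when let go.
- blue_top (a point): Centre of the top face of the blue key; moves with it.
- white_key (a joint): Another (mode) key: white cap 26 mm wide (y of the scale) x 20 mm (up the slope), top 7 mm proud of the console. Joint value: 0 = up, at rest; 0.0045 m = fully down, at a hard stop. Slides at right angles to the console's slope; counts as pressed from 0.003. A spring (1.5 N at first, 4.7 N fully down) raises it when let go.
- white_top (a point): Centre of the top face of the white key; moves with it.
- pan: Stainless weighing pan of the scale, 215 (x) x 300 mm (y), 6 mm thick; origin at the centre of its top face, 92 mm above the bench. Not to be touched.
- tub: Empty white round tub, 150 mm across the rim and 100 mm high, standing upright on the pan. Origin: centre of its underside. Not to be touched.
- jar: Amber jar with a red cap, 68 mm across, 100 mm high, loose beside the scale. Origin: centre of underside.
- can: Food can, 74 mm across, 60 mm high, loose beside the scale. Origin: centre of underside.
- brick: Yellow vacuum-packed brick, 85 x 60 x 44 mm, loose on the bench to the right of the scale. Origin: centre of underside.
- bottle: Green bottle, 64 mm across, 190 mm high, loose, on the left of the bench. Origin: centre of underside.
- carton: Cardboard carton 90 (x) x 120 x 80 mm, loose, on the right of the bench. Origin: centre of underside.
- scoop: Aluminium scoop with a black handle, 215 mm long along its x, 37 mm high, lying on the left of the bench. Origin: under the joint of handle and bowl.

How it is judged (in metres and radians):
On the way, in this order (a step that is already met when the one before it is completed fails the run):
1. the red main switch is pushed to ON (value of joint rocker above 0.27 rad), for 0.1 s.
2. the green key is held down for 0.9 s with the switch on (value of joint rocker above 0.27 rad and value of joint green_key above 0.003 m), for 0.9 s.
3. the green key has come up again (value of joint green_key below 0.001 m), for 0.05 s.
4. the yellow key is pressed down with the switch on, green key up (value of joint rocker above 0.27 rad and value of joint green_key below 0.001 m and value of joint yellow_key above 0.003 m), for 0.05 s.
At the end, for the whole second after the job is handed in: The main switch is on (joint above 0.27 rad), all four keys are up again (within 1 mm), the tub stands upright on the pan within 6 mm of where it was, and the other goods are within 15 mm of where they were (value of joint rocker above 0.27 rad and value of joint each of green_key, yellow_key, blue_key, white_key below 0.001 m and distance of tub from where it was at the start of the episode below 0.006 m and angle between tub's own z axis and vertical below 0.05 rad and linear speed of tub below 0.02 m/s and distance of each of jar, can, brick, bottle, carton, scoop from where it was at the start of the episode below 0.015 m); the robot touches nothing.
It fails at once if the blue or white key is pressed (value of joint any of blue_key, white_key above 0.002 m).
It fails at once if the yellow key is pressed while the main switch is off or the green key is down (value of joint yellow_key above 0.002 m and (value of joint rocker below 0.27 rad or value of joint green_key above 0.002 m)).
It fails at once if the robot touches the tub or the pan (contact force between any of the fingers, the arm and tub above 0.5 N or contact force between any of the fingers, the arm and pan above 0.5 N).
It fails at once if the tub is moved, lifted or tipped (distance of tub from where it was at the start of the episode above 0.006 m or angle between tub's own z axis and vertical above 0.1 rad).
It fails at once if other goods are pushed, lifted or carried away (distance of any of jar, can, brick, bottle, carton, scoop from where it was at the start of the episode above 0.015 m).
It also fails if it takes over 42 s, if anything falls off the work surface, if the arm or the gripper's body presses on something with over 40 N, if the wrist force passes 120 N, or if a joint passes its speed limit or range.

ROBOT

A 7-joint arm with a two-finger parallel gripper is mounted at the origin on the work surface. World frame = base frame: x ahead of the robot, y to its left, z up, the work surface at z = 0. Lengths are in mm, angles in rad, forces in N, time in s.
With the tool pointing down it reaches from about 400 to 875 mm from the base axis. Payload 4.4 kg.
Tool frame: the origin (TCP) lies midway between the tips of the shut fingers; the grasp point (between the pads) lies 19 mm behind it; x points along the fingers, y is the direction in which the jaws open and shut, and the axes are right-handed (so a half turn about x gives the same grasp; the last joint's range is limited). The gripper opens to 85 mm and grips with 20 to 120 N. Pads are 22 mm wide; open, the fingers measure 114 mm over their backs; the gripper's body (76 mm by 85 mm) begins 54 mm behind the grasp point. The pads swing forward as they close: fully open they stand 13 mm farther back than shut.
Start: joints at [-1.18, 0.628, 0.038, 1.517, -0.027, 0.996, -0.02], TCP at [286.681, 583.38, 231.313] pointing down, gripper open.
Joint ranges: [-3.06, 3.06], [-0.37, 2.12], [-1.25, 1.32], [0.18, 2.47], [-1.1, 4.24], [0.23, 1.98], [-2.94, 2.94]. Speed limits (rad/s): [2.57, 2.57, 3.14, 3.14, 3.14, 3.14, 3.14].

INTERFACE

Orientations are given as [roll, pitch, yaw] about the fixed x, y, z axes, in that order (R = Rz(yaw) Ry(pitch) Rx(roll)).
In Python, from cell import ctrl gives the robot as it stands.
- The arm moves only by the tool arm_command, never from a script. Its argument "series" is a list of rows, each a list of 7 numbers: the opening, from 0 (shut) to 1 (fully open), then the shift along the world's x, y, z in cm, then the turn, a rotation vector about the world's x, y, z in degrees. In form: [[claw, x, y, z, rx, ry, rz], ...]. A call has 1 to 20 rows; each row shifts and turns the commanded pose from where the row before left it; what a row does not reach is not made up. A row lasts 1/12 s, in which the tool goes at most 41.7 mm and 7.16 degrees, less where a joint would pass 70% of its speed; a pose out of reach is approached as far as the arm can. A call with a gripper value outside its range is refused whole. The fingers move at their own pace and stop on an object; the grip force is fixed at half the most. Time passes only in rows, so rows that do not move let the fingers close. It gives the time, the measured TCP pose, the force and the opening at its end, in the units of the state.
- ctrl.read_state(): the state, without advancing time (a new reading comes with each control period).
- ctrl.get_image(name): name is "side" or "top"; returns the picture (480x640x3 uint8, blue, green, red); there is no depth.
- ctrl.calibration(name): a dict with "fovy" (degrees; the focal length in pixels is half the picture's height over the tangent of half this angle, whatever the lens; pixels are square), "cx", "cy" (the principal point, pixels), "k1" (the pictures are not rectified: a ray, as slopes to the right and down, at radius r is drawn at 1 + k1 r^2 times it, then the intrinsics apply), "cam_to_world" (4x4, takes a point from camera to world coordinates). Camera axes: x right, y up, looking along -z (the intrinsics and any distortion apply to the point x, -y, -z); pixel columns grow to the right and rows downward; lengths in mm; the calibration is good to about 2 mm. A picture is of the moment at which its call begins. calibration takes no time and is no camera call.
- ctrl.finish_job(): hands the job in, once; it reports no verdict.
Trained networks look in the newest picture that a camera, given by its name, has taken for a name from the list of things; names that differ only in an ending like _2 or _b are one class to them, and where a whole thing is asked for, a point or a joint stands for the part that bears it (a point fixed in the world has none). Each returns a list of dicts, best first, with "conf" (0 to 1); they miss things now and then, are a little off and sometimes report something else, mostly with a low value. They report only what shows in the picture. A call takes as long as a camera call.
- ctrl.spot_in(label, camera): "centre" ([x, y, z] in mm, in world coordinates, good to about 4 mm: the middle of the surface that is visible of it).
The state is a dict: "clock": time; "qpos": joint angles; "qd": joint speeds; "tau": joint torques, N m; "eef_pos": TCP position; "tool_rot": TCP orientation; "force": force on the tool from outside, world axes, zero at the start; "torque": the same for the moment, N m; "width": finger opening in mm.
Only numpy, scipy, OpenCV 4.12 (cv2) and the standard library are available. Lean on these libraries where they do the work, as an engineer would, in place of code of your own. Each camera call takes 0.05 s, during which the arm holds its last target.

## Working session

There is one attempt and no reset: what is moved stays moved. The work goes in short steps, Python scripts to look and compute and a tool call to move; the robot and the scene stay as the last step left them, time stands still between calls to the robot, and variables do not carry over. Pictures are saved under pics/ and viewed, and the job is handed in when it is done.

Besides the shell and the picture viewer there is one more tool, called after "Request:" as name(argument=value, ...) on one line, values as JSON. arm_command: Moves the arm, as the interface text tells. Its arguments: {"type":"object","properties":{"series":{"type":"array"}},"required":["series"]}

```bash
mkdir -p pics; ls; python3 - <<'E'
from cell import ctrl
import cv2
s=ctrl.read_state();print(s)
for n in("side","top"):
    cv2.imwrite(f"pics/{n}0.png",ctrl.get_image(n));print(n,ctrl.calibration(n))
    for l in("green_top","yellow_top","blue_top","white_top","rocker_far","console"):
        try:print(l,[( [round(v) for v in d["centre"]],round(d["conf"],2)) for d in ctrl.spot_in(l,n)])
        except Exception as e:print(l,e)
print(ctrl.read_state()["clock"])
E
```

```text
pics
{'clock': 0.0, 'qpos': array([-1.179802  ,  0.62935436,  0.03845257,  1.51839354, -0.02699344,
        0.99631144, -0.01998513]), 'qd': array([ 0.00055849, -0.00140858, -0.00039911,  0.00199769,  0.00091578,
       -0.00067884, -0.00050489]), 'tau': array([ 8.17827149e-04, -5.63409483e+01,  1.22654133e+00, -1.93439180e+01,
        1.10016941e-02,  1.06204598e-02,  1.05047772e-05]), 'eef_pos': array([286.39536326, 582.78619906, 230.37579879]), 'tool_rot': array([-1.55101009,  1.56884799, -2.00779515]), 'force': array([0.54478074, 0.02815867, 0.57096697]), 'torque': array([ 0.00055778, -0.03954216,  0.00821546]), 'width': 85.34106973974006}
side {'fovy': 50.13339270425905, 'cx': 314.7768089109703, 'cy': 242.88111073604148, 'k1': -0.05346827258286463, 'cam_to_world': array([[ 8.82653249e-01,  3.52602754e-01, -3.10796620e-01,
         1.48493472e+02],
       [-4.69591150e-01,  6.33142292e-01, -6.15316983e-01,
        -8.04518288e+02],
       [-2.01839788e-02,  6.89058877e-01,  7.24424234e-01,
         1.03368089e+03],
       [ 0.00000000e+00,  0.00000000e+00,  0.00000000e+00,
      
[... 258 characters left out ...]
00751859229, 'cam_to_world': array([[ 1.46241118e-02,  9.97761792e-01, -6.52498427e-02,
         4.80789253e+02],
       [-9.99892972e-01,  1.46206697e-02, -5.30285685e-04,
        -3.53581075e+01],
       [ 4.24897601e-04,  6.52506141e-02,  9.97868817e-01,
         1.30031825e+03],
       [ 0.00000000e+00,  0.00000000e+00,  0.00000000e+00,
         1.00000000e+00]])}
green_top [([707, -203, 42], 0.69), ([533, -1, 66], 0.57), ([491, -509, 78], 0.22)]
yellow_top []
blue_top [([521, 75, 66], 0.65), ([628, 44, 81], 0.35), ([700, 83, 89], 0.23)]
white_top []
rocker_far [([520, 74, 64], 0.7), ([549, -90, 68], 0.5)]
console [([631, 39, 77], 0.81), ([548, -95, 67], 0.53), ([695, 81, 89], 0.44)]
0.7
```

View pics/side0.png

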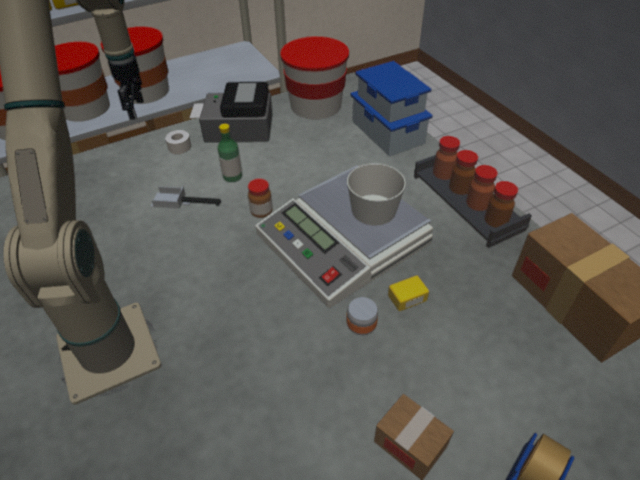

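View pics/top0.png

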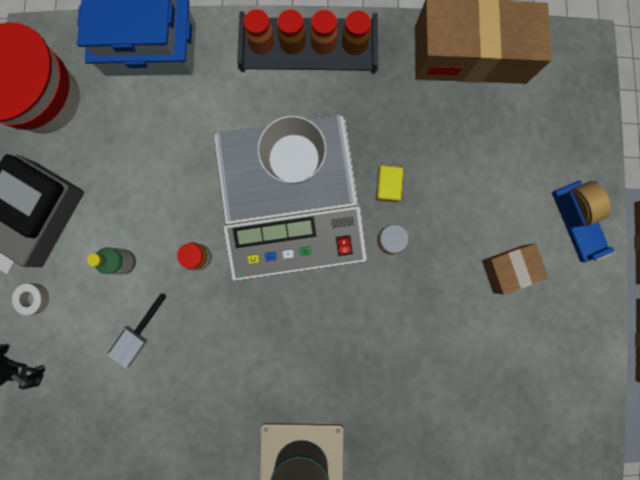

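Both pictures show the key order left to right as yellow, blue, white, green, then the red rocker. In the top view they sit at about (253,259), (271,257), (288,254), (305,251) and (344,246). I'll fit the scale's pose from the colour centroids.

```bash
cat > h.py <<'E'
import numpy as np,cv2
from scipy.optimize import least_squares
from scipy.spatial.transform import Rotation as R
from cell import ctrl
def proj(n,P):
    c=ctrl.calibration(n);T=np.linalg.inv(c["cam_to_world"]);P=np.atleast_2d(P)
    q=P@T[:3,:3].T+T[:3,3];u=q[:,0]/-q[:,2];v=-q[:,1]/-q[:,2]
    f=240/np.tan(np.radians(c["fovy"]/2));k=1+c["k1"]*(u*u+v*v)
    return np.c_[c["cx"]+f*u*k,c["cy"]+f*v*k]
a=np.radians(12)
def S(sx,y,n):  # slope coords -> scale
    return np.array([sx*np.cos(a)-n*np.sin(a),y,60+sx*np.sin(a)+n*np.cos(a)])
def W(p,P):
    c,s=np.cos(p[2]),np.sin(p[2]);P=np.atleast_2d(P)
    return np.c_[p[0]+c*P[:,0]-s*P[:,1],p[1]+s*P[:,0]+c*P[:,1],P[:,2]]
KEY=dict(yellow=105,blue=63,white=21,green=-21)
E
python3 - <<'E'
from h import *
guess=dict(top=dict(yellow=(253,259),blue=(271,257),white=(288,254),green=(305,251)),
 side=dict(yellow=(280,226),blue=(289,235),white=(298,244),green=(308,254)))
obs=[]
for n in guess:
    im=cv2.imread(f"pics/{n}0.png")
    x0,y0,w,h=(215,210,160,80) if n=="top" else (250,190,120,110)
    cv2.imwrite(f"pics/{n}0c.png",cv2.resize(im[y0:y0+h,x0:x0+w],None,fx=5,fy=5,interpolation=cv2.INTER_CUBIC))
    hsv=cv2.cvtColor(im,cv2.COLOR_BGR2HSV).astype(int)
    for k,(u,v) in guess[n].items():
        H,Sa,V=[hsv[v-9:v+10,u-9:u+10,i] for i in range(3)]
        m={"yellow":(abs(H-27)<8)&(Sa>120),"blue":(abs(H-112)<12)&(Sa>100),"green":(abs(H-65)<20)&(Sa>90),"white":(Sa<40)&(V>160)}[k]
        nn,l,st,ce=cv2.connectedComponentsWithStats(m.astype(np.uint8))
        if nn<2:print(n,k,"none");continue
        # largest
        i=1+np.argmax(st[1:,4]);c=ce[i]+[u-9,v-9];print(n,k,c.round(1),st[i,4]);obs.append((n,k,c))
def res(p,o=obs):
    return np.concatenate([proj(n,W(p,S(0,KEY[k],6)))[0]-c for n,k,c in o])
for sel in(["top"],["side"],["top","side"]):
    o=[q for q in obs if q[0] in sel]
    r=least_squares(res,[530,0,0.2],args=(o,),loss="soft_l1");print(sel,r.x.round(3),res(r.x,o).round(1))
p=r.x;np.save("p.npy",p)
for n,y,s in(("green",-21,0),("yellow",105,0)):print(n,W(p,S(s,y,7)).round(1))
E
```

```text
top yellow [252.9 258.7] 91
top blue [270.3 256. ] 88
top white [287.7 253.6] 70
top green [304.9 251. ] 83
side yellow [279.3 225.8] 59
side blue [288.1 234.6] 58
side white [297.6 243.1] 35
side green [307.  252.8] 64
['top'] [5.29056e+02 1.90820e+01 1.62000e-01] [-0.  -0.  -0.1  0.1 -0.  -0.   0.1 -0. ]
['side'] [5.2807e+02 1.7191e+01 1.6100e-01] [-0.1 -0.2  0.1 -0.2 -0.1  0.3  0.1  0. ]
['top', 'side'] [5.28743e+02 1.85530e+01 1.61000e-01] [ 0.2  0.1  0.1  0.2  0.2  0.1  0.4  0.1 -0.1 -0.5  0.1 -0.6 -0.1 -0.1
  0.1 -0.4]
green [[530.7  -2.4  66.8]]
yellow [[510.4 122.   66.8]]
```

```bash
cat >> h.py <<'E'
def Rt(p,sg=1):
    Z=R.from_euler("z",p[2]).as_matrix()
    x=Z@np.array([np.sin(a),0,-np.cos(a)]);y=sg*Z@np.array([0,1,0]);return np.c_[x,y,np.cross(x,y)]
def cur(s): return R.from_euler("xyz",s["tool_rot"]).as_matrix()
E
python3 - <<'E'
from h import *
p=np.load("p.npy");s=ctrl.read_state()
print(cur(s).round(2))
for sg in(1,-1):print(sg,np.degrees(R.from_matrix(Rt(p,sg)@cur(s).T).as_rotvec()).round(1))
r0=S(0,-115,5.5);
print("pivot",W(p,r0),"far OFF approx",W(p,S(15*np.cos(.35),-115,5.5+15*np.sin(.35)+0)),"ON",W(p,S(15,-115,5.5)))
for n in("top","side"):
    print(n,proj(n,W(p,[S(x,-115,5.5) for x in(-15,0,15)])).round(0).tolist())
    im=cv2.imread(f"pics/{n}0.png");hsv=cv2.cvtColor(im,cv2.COLOR_BGR2HSV)
    u,v=(344,246) if n=="top" else (331,275)
    m=((hsv[...,0]<8)|(hsv[...,0]>172))&(hsv[...,1]>150);w=np.argwhere(m[v-20:v+20,u-20:u+20]);print(w.mean(0)[::-1]+[u-20,v-20],len(w))
for t in("tub","bottle","jar","can"):
    print(t,[([round(v) for v in d["centre"]],round(d["conf"],2)) for d in ctrl.spot_in(t,"top")][:2])
print("normal",W([0,0,p[2]],[-np.sin(a),0,np.cos(a)]))
E
```

```text
[[-0.    0.44  0.9 ]
 [ 0.    0.9  -0.44]
 [-1.    0.   -0.  ]]
1 [ -1.8 -12.1  35.3]
-1 [  15.7   -2.3 -143.9]
pivot [[546.10413767 -95.13502429  65.3798118 ]] far OFF approx [[558.65202716 -93.09095342  73.34048035]] ON [[560.58546487 -92.77599339  68.49848717]]
top [[345.0, 251.0], [344.0, 245.0], [343.0, 239.0]]
[343.91666667 244.85714286] 168
side [[325.0, 278.0], [330.0, 275.0], [335.0, 271.0]]
[330.02586207 274.85344828] 116
tub [([767, 30, 100], 0.75)]
bottle [([500, 445, 120], 0.88), ([630, 44, 80], 0.63)]
jar [([512, 257, 100], 0.67)]
can [([568, -212, 65], 0.94), ([548, -91, 68], 0.68)]
normal [[-0.20520674 -0.0334285   0.9781476 ]]
```

View pics/top0c.png

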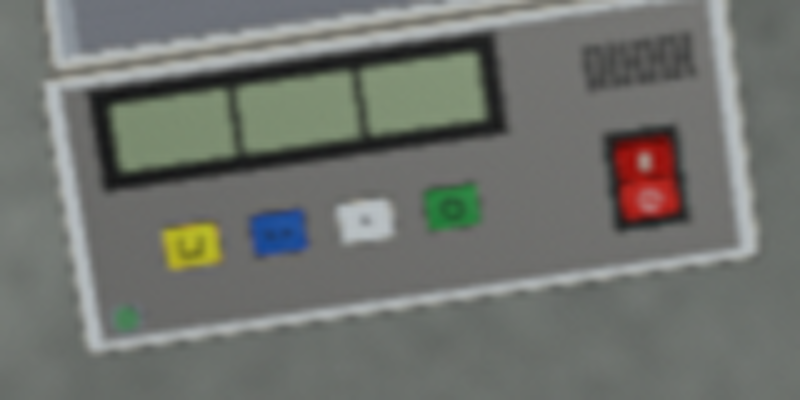

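The predicted rocker centre matches the red blob to within 0.3 px in both views. Now I'll move above the rocker with the fingers shut and the tool square to the console.

Request:
arm_command(series=[[0,1.32,-3.385,0.15,-0.09,-0.605,1.765],[0,1.32,-3.385,0.15,-0.09,-0.605,1.765],[0,1.32,-3.385,0.15,-0.09,-0.605,1.765],[0,1.32,-3.385,0.15,-0.09,-0.605,1.765],[0,1.32,-3.385,0.15,-0.09,-0.605,1.765],[0,1.32,-3.385,0.15,-0.09,-0.605,1.765],[0,1.32,-3.385,0.15,-0.09,-0.605,1.765],[0,1.32,-3.385,0.15,-0.09,-0.605,1.765],[0,1.32,-3.385,0.15,-0.09,-0.605,1.765],[0,1.32,-3.385,0.15,-0.09,-0.605,1.765],[0,1.32,-3.385,0.15,-0.09,-0.605,1.765],[0,1.32,-3.385,0.15,-0.09,-0.605,1.765],[0,1.32,-3.385,0.15,-0.09,-0.605,1.765],[0,1.32,-3.385,0.15,-0.09,-0.605,1.765],[0,1.32,-3.385,0.15,-0.09,-0.605,1.765],[0,1.32,-3.385,0.15,-0.09,-0.605,1.765],[0,1.32,-3.385,0.15,-0.09,-0.605,1.765],[0,1.32,-3.385,0.15,-0.09,-0.605,1.765],[0,1.32,-3.385,0.15,-0.09,-0.605,1.765],[0,1.32,-3.385,0.15,-0.09,-0.605,1.765]])

```text
clock: 2.57
eef_pos: [551.1, -95.5, 261.7]
tool_rot: [-0.002, 1.36, 0.161]
force: [0.6, -0.0, -0.0]
width: 0.0
```

Request:
arm_command(series=[[0,0,0,-2.5,0,0,0],[0,0,0,-2.5,0,0,0],[0,0,0,-2.5,0,0,0],[0,0,0,-2.5,0,0,0],[0,0,0,-2,0,0,0],[0,0,0,-1.2,0,0,0],[0,0,0,-0.5,0,0,0],[0,0,0,0,0,0,0],[0,0,0,0,0,0,0],[0,0,0,0,0,0,0]])

```text
clock: 3.4
eef_pos: [551.6, -93.8, 125.4]
tool_rot: [-0.004, 1.359, 0.158]
force: [0.4, -0.8, 0.3]
width: 0.4
```

```bash
cat >> h.py <<'E'
def rel(p,s=None):
    s=s or ctrl.read_state();C,Sn=np.cos(p[2]),np.sin(p[2]);d=s["eef_pos"]-[p[0],p[1],60]
    q=np.array([C*d[0]+Sn*d[1],-Sn*d[0]+C*d[1],d[2]])
    print("slope,y,n:",(q[0]*np.cos(a)+q[2]*np.sin(a)).round(2),q[1].round(2),(-q[0]*np.sin(a)+q[2]*np.cos(a)).round(2),
     "rotleft",np.degrees(R.from_matrix(Rt(p)@cur(s).T).as_rotvec()).round(2),"F",s["force"].round(2),"t",s["clock"],"w",s["width"],"pos",s["eef_pos"].round(1))
def go(p,s,y,n):
    st=ctrl.read_state();t=W(p,S(s,y,n))[0];print("cm to go",((t-st["eef_pos"])/10).round(3))
E
python3 - <<'E'
from h import *
p=np.load("p.npy");rel(p);go(p,17,-115,30)
cv2.imwrite("pics/side1.png",cv2.resize(ctrl.get_image("side")[150:310,220:420],None,fx=4,fy=3.75))
cv2.imwrite("pics/top1.png",cv2.resize(ctrl.get_image("top")[190:310,200:400],None,fx=4,fy=4))
E
```

```text
slope,y,n: 17.97 -114.53 63.06 rotleft [ 0.02  0.16 -0.  ] F [ 0.43 -0.79  0.31] t 3.4 w 0.3895993136520313 pos [551.6 -93.8 125.4]
cm to go [ 0.593  0.049 -3.254]
```

View pics/side1.png

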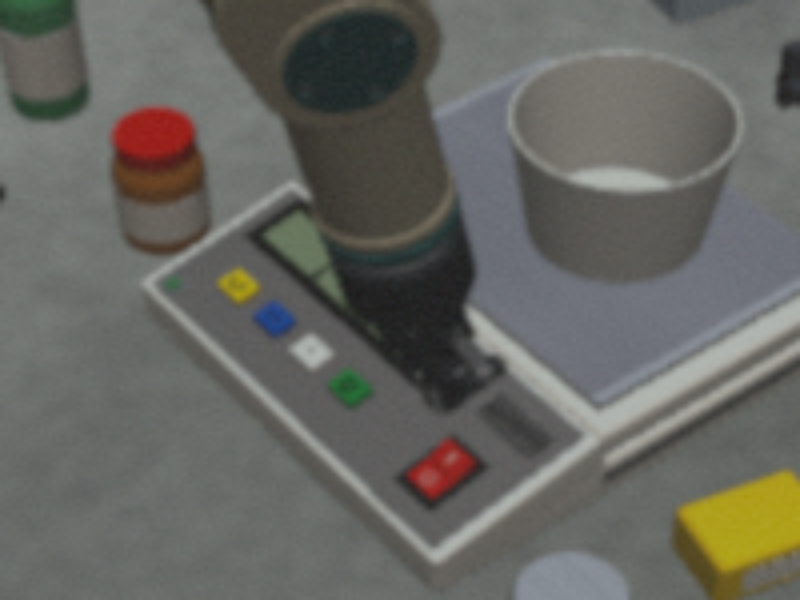

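View pics/top1.png

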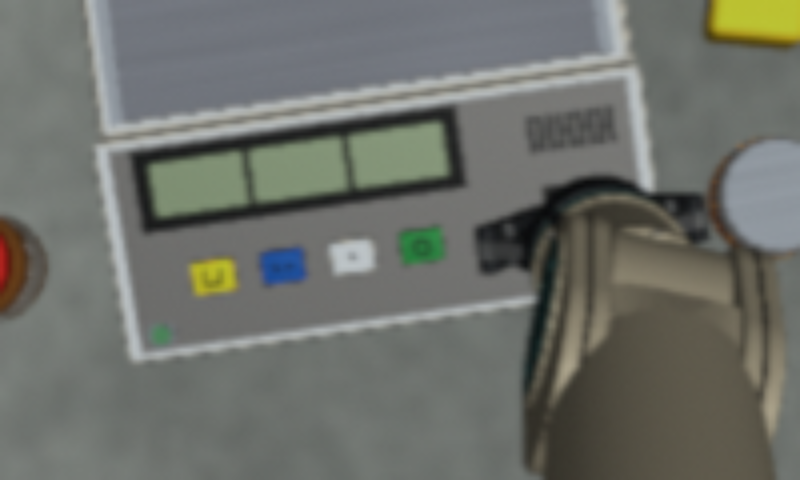

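Both views show the shut fingers centred over the rocker, with the tub and can well clear. Going down to just above it.

Request:
arm_command(series=[[0,0.2,0.03,-1.2,0,0.03,0],[0,0.2,0.02,-1.2,0,0.03,0],[0,0.2,0.02,-1.0,0,0.03,0],[0,0.16,0.02,-0.7,0,0.03,0],[0,0.1,0.01,-0.45,0,0.02,0],[0,0.06,0,-0.27,0,0.02,0],[0,0,0,0,0,0,0],[0,0,0,0,0,0,0],[0,0,0,0,0,0,0]])

```text
clock: 4.25
eef_pos: [559.1, -92.8, 79.8]
tool_rot: [0.022, 1.374, 0.184]
force: [-0.7, -0.2, 0.5]
width: -0.0
```

```bash
python3 - <<'E'
from h import *
p=np.load("p.npy");rel(p);go(p,17,-115,5.5)
cv2.imwrite("pics/side2.png",cv2.resize(ctrl.get_image("side")[220:310,270:390],None,fx=6,fy=6))
E
```

```text
slope,y,n: 15.93 -114.76 16.88 rotleft [-0.13 -0.74 -0.06] F [-0.7  -0.23  0.46] t 4.25 w -0.019241666129056118 pos [559.1 -92.8  79.8]
cm to go [ 0.34   0.031 -1.091]
```

View pics/side2.png

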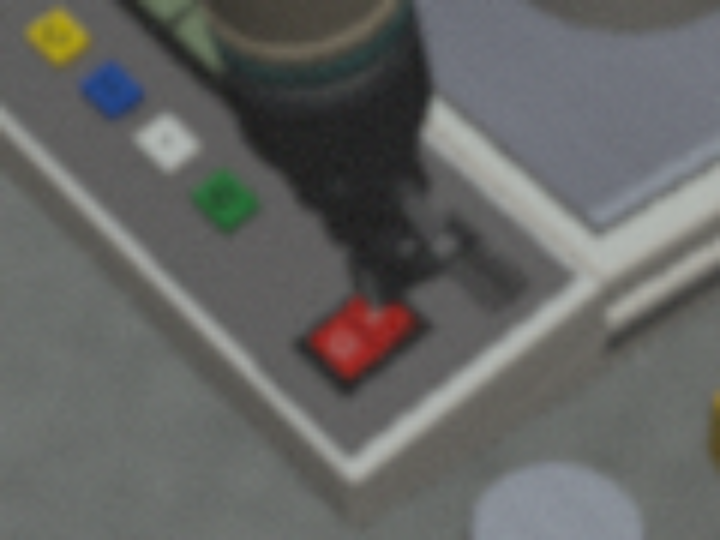

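The tip is just above the rocker's far half, around (380,300) in the crop. Pressing.

Request:
arm_command(series=[[0,0.06,0.01,-0.25,0,0,0],[0,0.06,0.01,-0.25,0,0,0],[0,0.06,0.01,-0.25,0,0,0],[0,0.05,0.01,-0.2,0,0,0],[0,0.03,0,-0.12,0,0,0],[0,0,0,0,0,0,0],[0,0,0,0,0,0,0],[0,0,0,0,0,0,0]])

```text
clock: 4.97
eef_pos: [561.9, -92.3, 69.5]
tool_rot: [0.02, 1.373, 0.183]
force: [1.1, 0.4, 1.1]
width: -0.1
```

```bash
python3 - <<'E'
from h import *
p=np.load("p.npy");rel(p)
cv2.imwrite("pics/side3.png",cv2.resize(ctrl.get_image("side")[220:310,270:390],None,fx=6,fy=6));rel(p)
E
```

```text
slope,y,n: 16.51 -114.73 6.16 rotleft [-0.12 -0.71 -0.08] F [1.1  0.37 1.12] t 4.9667 w -0.06935767452959625 pos [561.9 -92.3  69.5]
slope,y,n: 16.54 -114.77 6.18 rotleft [-0.12 -0.7  -0.07] F [-0.01  0.14  1.32] t 5.0167 w 0.07414200232092853 pos [561.9 -92.3  69.5]
```

View pics/side3.png

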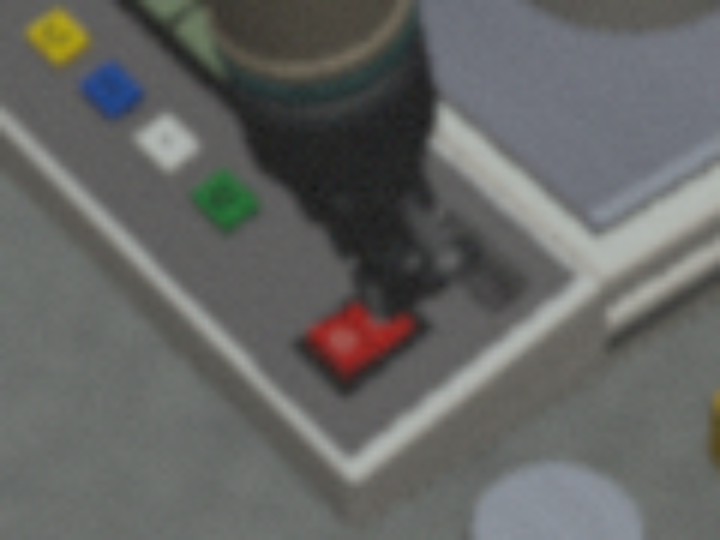

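Request:
arm_command(series=[[0,0.02,0,-0.1,0,0,0],[0,0.02,0,-0.1,0,0,0],[0,0.02,0,-0.1,0,0,0],[0,0,0,0,0,0,0],[0,0,0,0,0,0,0]])

```text
clock: 5.43
eef_pos: [562.2, -92.3, 68.5]
tool_rot: [0.014, 1.372, 0.177]
force: [-7.9, 0.5, 24.7]
width: -0.1
```

```bash
python3 - <<'E'
from h import *
p=np.load("p.npy");rel(p)
E
```

```text
slope,y,n: 16.59 -114.81 5.15 rotleft [-0.05 -0.66 -0.09] F [-7.94  0.48 24.69] t 5.4333 w -0.12767980893207503 pos [562.2 -92.3  68.5]
```

A hard stop at n ≈ 5.2 mm with 25 N is where the ON position should be. Lifting, then looking.

Request:
arm_command(series=[[0,-0.12,-0.02,0.57,0,0,0],[0,-0.2,-0.03,0.95,0,0,0],[0,-0.2,-0.03,0.95,0,0,0],[0,-0.2,-0.03,0.95,0,-0.3,0],[0,-0.5,2.5,0.2,0,-0.3,0],[0,-0.7,2.8,0,0,0,0],[0,-0.7,2.5,0,0,0,0],[0,-0.5,1,0,0,0,0],[0,0,0,0,0,0,0],[0,0,0,0,0,0,0],[0,0,0,0,0,0,0]])

```text
clock: 6.35
eef_pos: [531.5, -6.8, 102.7]
tool_rot: [0.008, 1.363, 0.169]
force: [0.6, -0.0, -0.7]
width: -0.0
```

```bash
python3 - <<'E'
from h import *
p=np.load("p.npy");rel(p);go(p,0,-21,10)
cv2.imwrite("pics/side4.png",cv2.resize(ctrl.get_image("side")[210:310,260:390],None,fx=6,fy=6))
E
```

```text
slope,y,n: 7.52 -25.48 42.04 rotleft [-0.08 -0.11  0.02] F [ 0.6  -0.   -0.71] t 6.35 w -0.047094818026239285 pos [531.5  -6.8 102.7]
cm to go [-0.14   0.431 -3.291]
```

View pics/side4.png

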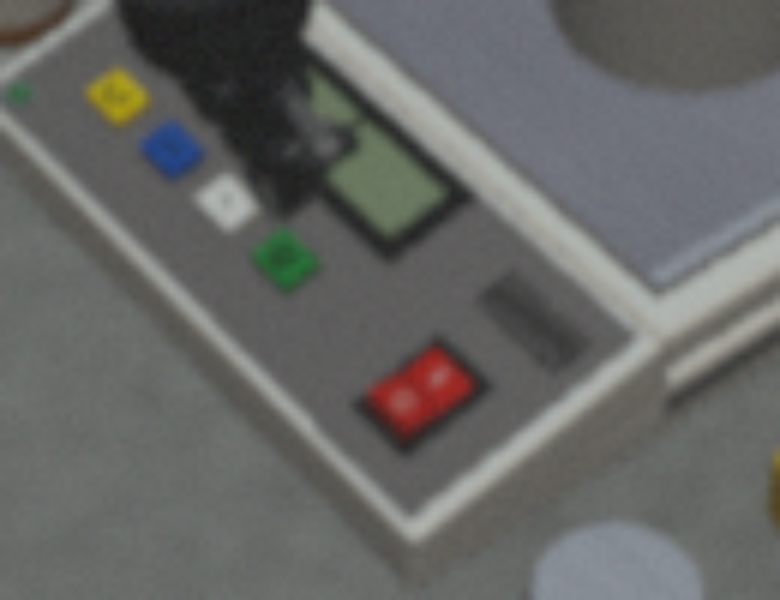

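The rocker at crop (425,390) now sits with its far half level. Next, down over the green key.

Request:
arm_command(series=[[0,-0.04,0.1,-0.8,0,0,0],[0,-0.04,0.1,-0.8,0,0,0],[0,-0.03,0.1,-0.7,0,0,0],[0,-0.03,0.08,-0.5,0,0,0],[0,-0.02,0.05,-0.39,0,0,0],[0,0,0,0,0,0,0],[0,0,0,0,0,0,0]])

```text
clock: 6.98
eef_pos: [529.6, -2.4, 70.3]
tool_rot: [0.011, 1.364, 0.171]
force: [-0.0, -0.3, 0.3]
width: -0.4
```

```bash
python3 - <<'E'
from h import *
p=np.load("p.npy");rel(p);go(p,0,-21,2.5)
cv2.imwrite("pics/side5.png",cv2.resize(ctrl.get_image("side")[210:310,260:390],None,fx=6,fy=6))
E
```

```text
slope,y,n: -0.28 -20.8 10.61 rotleft [-0.1  -0.16  0.03] F [-0.04 -0.27  0.27] t 6.9833 w -0.4073847422654814 pos [529.6  -2.4  70.3]
cm to go [ 0.197  0.012 -0.787]
```

View pics/side5.png

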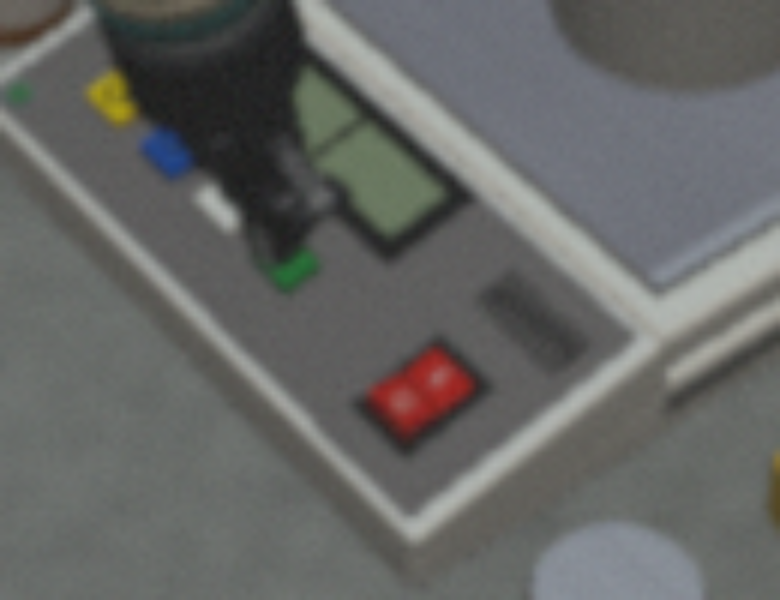

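Request:
arm_command(series=[[0,0.05,0.01,-0.25,0,0,0],[0,0.05,0.01,-0.25,0,0,0],[0,0.04,0,-0.18,0,0,0],[0,0.02,0,-0.1,0,0,0],[0,0,0,0,0,0,0],[0,0,0,0,0,0,0]])

```text
clock: 7.53
eef_pos: [531.7, -1.3, 63.0]
tool_rot: [0.009, 1.362, 0.171]
force: [1.5, -1.7, 4.0]
width: -0.1
```

```bash
python3 - <<'E'
from h import *
p=np.load("p.npy");rel(p)
E
```

```text
slope,y,n: 0.32 -20.04 3.05 rotleft [-0.09 -0.08 -0.06] F [ 1.51 -1.72  3.97] t 7.5333 w -0.08448152418434603 pos [531.7  -1.3  63. ]
```

Force is 4 N, so the key is almost down. A little further to the hard stop, then hold for about 1.3 s.

Request:
arm_command(series=[[0,0.02,0,-0.08,0,0,0],[0,0.01,0,-0.06,0,0,0],[0,0,0,0,0,0,0],[0,0,0,0,0,0,0]])

```text
clock: 7.87
eef_pos: [531.8, -1.2, 62.4]
tool_rot: [0.006, 1.362, 0.169]
force: [-2.8, -2.6, 14.0]
width: -0.2
```

```bash
python3 - <<'E'
from h import *
p=np.load("p.npy");rel(p)
E
```

```text
slope,y,n: 0.3 -20.0 2.39 rotleft [-0.07 -0.04 -0.07] F [-2.82 -2.61 13.95] t 7.8667 w -0.19383840655902068 pos [531.8  -1.2  62.4]
```

It is on the hard stop at 14 N and n = 2.4 (2.5 expected). Holding, then lifting.

Request:
arm_command(series=[[0,0,0,0,0,0,0],[0,0,0,0,0,0,0],[0,0,0,0,0,0,0],[0,0,0,0,0,0,0],[0,0,0,0,0,0,0],[0,0,0,0,0,0,0],[0,0,0,0,0,0,0],[0,0,0,0,0,0,0],[0,0,0,0,0,0,0],[0,0,0,0,0,0,0],[0,0,0,0,0,0,0],[0,0,0,0,0,0,0],[0,0,0,0,0,0,0],[0,0,0,0,0,0,0],[0,0,0,0,0,0,0],[0,0,0,0,0,0,0]])

```text
clock: 9.2
eef_pos: [531.8, -1.2, 62.4]
tool_rot: [0.006, 1.362, 0.169]
force: [-2.9, -1.7, 13.9]
width: -0.3
```

Request:
arm_command(series=[[0,-0.12,-0.02,0.57,0,0,0],[0,-0.2,-0.03,0.95,0,0,0],[0,-0.2,-0.03,0.95,0,0,0],[0,-0.2,-0.03,0.95,0,0,0],[0,-0.3,2.5,0.2,0,0,0],[0,-0.5,3.0,0,0,0,0],[0,-0.5,3.0,0,0,0,0],[0,-0.4,2.5,0,0,0,0],[0,-0.2,1.2,0,0,0,0],[0,0,0,0,0,0,0],[0,0,0,0,0,0,0],[0,0,0,0,0,0,0]])

```text
clock: 10.2
eef_pos: [504.9, 118.6, 97.2]
tool_rot: [0.007, 1.364, 0.168]
force: [-0.5, -0.2, 1.2]
width: 0.0
```

```bash
python3 - <<'E'
from h import *
p=np.load("p.npy");rel(p);go(p,0,105,11)
cv2.imwrite("pics/side6.png",cv2.resize(ctrl.get_image("side")[200:300,250:380],None,fx=6,fy=6))
E
```

```text
slope,y,n: 0.47 102.59 37.88 rotleft [-0.05 -0.19 -0.01] F [-0.47 -0.16  1.15] t 10.2 w 0.004780605090618111 pos [504.9 118.6  97.2]
cm to go [ 0.467  0.32  -2.639]
```

View pics/side6.png

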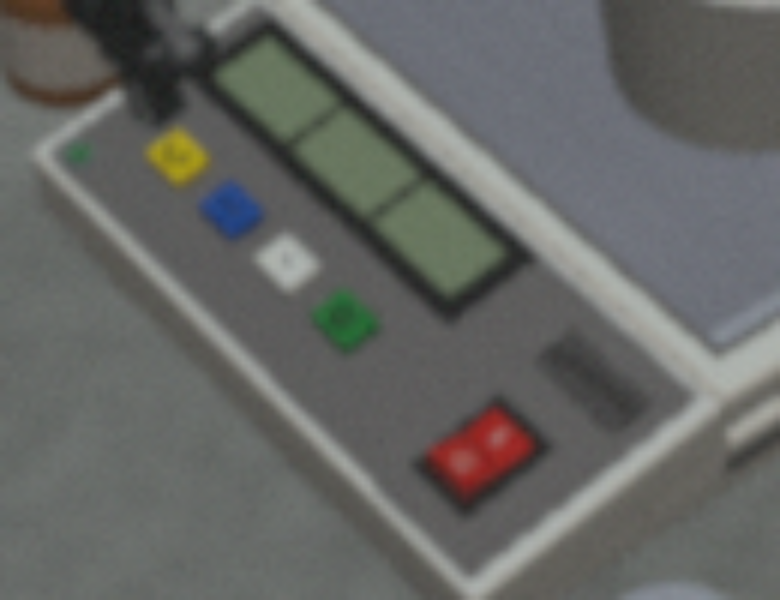

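Green is up at crop (345,320) and the display is clear. Lowering over yellow.

Request:
arm_command(series=[[0,0.12,0.09,-0.7,0,0,0],[0,0.12,0.09,-0.7,0,0,0],[0,0.1,0.08,-0.6,0,0,0],[0,0.08,0.06,-0.4,0,0,0],[0,0.05,0.02,-0.24,0,0,0],[0,0,0,0,0,0,0],[0,0,0,0,0,0,0]])

```text
clock: 10.83
eef_pos: [510.0, 122.9, 71.1]
tool_rot: [0.012, 1.363, 0.174]
force: [0.8, 0.6, 1.5]
width: -0.1
```

```bash
python3 - <<'E'
from h import *
p=np.load("p.npy");rel(p);go(p,0,105,2.4)
cv2.imwrite("pics/side7.png",cv2.resize(ctrl.get_image("side")[180:280,240:370],None,fx=6,fy=6))
E
```

```text
slope,y,n: 0.58 105.99 11.24 rotleft [-0.12 -0.14 -0.03] F [0.77 0.59 1.49] t 10.8333 w -0.09637601526406173 pos [510.  122.9  71.1]
cm to go [ 0.142 -0.078 -0.877]
```

View pics/side7.png

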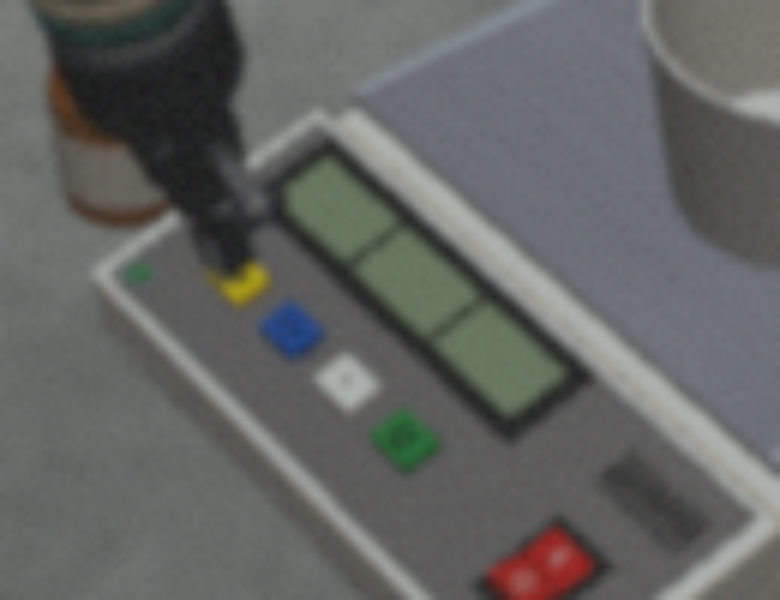

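The tip is over the yellow cap at crop (240,275), and blue, white and green are clear of it. Pressing.

Request:
arm_command(series=[[0,0.05,-0.02,-0.25,0,0,0],[0,0.05,-0.02,-0.25,0,0,0],[0,0.03,-0.02,-0.2,0,0,0],[0,0.03,-0.01,-0.15,0,0,0],[0,0.01,0,-0.06,0,0,0],[0,0,0,0,0,0,0],[0,0,0,0,0,0,0],[0,0,0,0,0,0,0]])

```text
clock: 11.55
eef_pos: [512.0, 123.1, 62.6]
tool_rot: [0.014, 1.362, 0.177]
force: [-1.3, -1.7, 6.9]
width: 0.0
```

```bash
python3 - <<'E'
from h import *
p=np.load("p.npy");rel(p)
E
```

```text
slope,y,n: 0.85 105.9 2.48 rotleft [-0.15 -0.06 -0.1 ] F [-1.31 -1.75  6.91] t 11.55 w 0.025544901639320626 pos [512.  123.1  62.6]
```

Request:
arm_command(series=[[0,0.01,0,-0.04,0,0,0],[0,0,0,0,0,0,0],[0,0,0,0,0,0,0],[0,0,0,0,0,0,0]])

```text
clock: 11.88
eef_pos: [512.1, 123.1, 62.5]
tool_rot: [0.013, 1.362, 0.176]
force: [-2.8, 0.0, 11.5]
width: 0.1
```

Request:
arm_command(series=[[0,-0.12,-0.02,0.57,0,0,0],[0,-0.2,-0.03,0.95,0,0,0],[0,-0.2,-0.03,0.95,0,0,0],[0,-0.2,-0.03,0.95,0,0,0],[0,-0.4,0,2,0,0,0],[0,-0.5,0,2.5,0,0,0],[0,-1,0,2.5,0,0,0],[0,-1,0,2,0,0,0],[0,-1,0,1,0,0,0],[0,0,0,0,0,0,0],[0,0,0,0,0,0,0],[0,0,0,0,0,0,0]])

```text
clock: 12.88
eef_pos: [465.7, 121.0, 195.1]
tool_rot: [0.01, 1.364, 0.172]
force: [0.6, -0.1, 0.0]
width: 0.2
```

```bash
python3 - <<'E'
from h import *
p=np.load("p.npy");rel(p)
i=ctrl.get_image("side");cv2.imwrite("pics/side8.png",cv2.resize(i[120:320,180:440],None,fx=3,fy=3))
E
```

```text
slope,y,n: -16.66 111.3 141.7 rotleft [-0.1  -0.17 -0.04] F [ 0.59 -0.05  0.05] t 12.8833 w 0.16240252843051603 pos [465.7 121.  195.1]
```

View pics/side8.png

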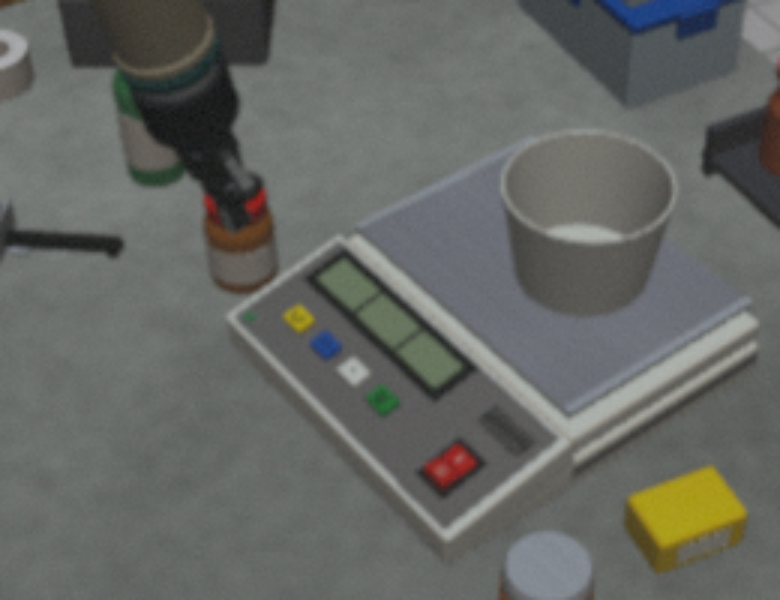

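All four keys are up, the rocker is ON, the tub and goods look unmoved, and the arm is free with no force on it. Handing in.

```bash
python3 -c "
from cell import ctrl
print(ctrl.finish_job())"
```

```text
the job is handed in; nothing more can be done
None
```

I switched the scale on, held the green key, then pressed the yellow tare key, and handed the job in at about 13 s of the 42 s allowed. No verdict came back, so what follows are my own checks.

- **Switch:** I pushed the red rocker's far end to its hard stop. The tip stopped 5.2 mm above the console with about 25 N; 5.5 mm was expected.
- **Green key:** I pressed it to its hard stop, with the tip at 2.4 mm and 14 N (2.5 mm expected). It stayed down for at least 1.3 s, and the picture after lifting showed it up again.
- **Yellow key:** I pressed it to its hard stop, at 2.5 mm and 11.5 N, and let go.

The last side picture showed the rocker ON and all four keys up. The tub and the other goods in view looked unmoved by eye; the carton and most of the scoop were outside that crop. The arm was clear of everything, with the force reading near zero.

Two things disagreed along the way:
- **Part finder:** it gave some wrong positions for the keys and the switch (for example, the switch at the blue key's place). I used colour centres from both cameras instead, and the two views agreed to about 2 mm.
- **Yellow press:** the tip was about 1 mm off the key's centre, well within the cap.

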